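Index the crucible carousel one hole and lock it

TASK

The small index carousel on the bench is locked half-way between two stations. Draw its spring plunger, turn the carousel to the neighbouring hole that brings the crucible (not the thread reel) to the pointer, and release the plunger so that its pin drops fully home in that hole and locks the carousel. The hole's exact place must be felt for, so work the pin gently and never force it; leave crucible and reel standing in their nests and the other things on the bench alone.

Things in the scene. Friction and masses are not known exactly. Their poses are not given: they have to be found in the camera images.
- carousel_base: fixed grey base of the index carousel: disc of 132 mm diameter, 10 mm thick, with a sector-shaped tongue on its +y side reaching 88 mm from the centre. Origin on the table at the turning axis; its y axis points to the middle of the tongue. On the tongue three blocks with one hole each lie side by side, tops 24 mm above the table
- carousel_axis (a point): point on the upright turning axis at the top face of the aluminium turntable (124 mm diameter, top 30 mm above the table). The turntable carries four ring nests (35 mm outside, 31 mm inside, 6 mm high, centred 43 mm from the axis) and a steel index arm 22 mm wide, top 42 mm above the table, that reaches out over the tongue
- knob (a point): centre of the plunger's black upright cylindrical knob (24 mm diameter, 22 mm high) on the end of the index arm, 75 mm from the turning axis, 69 mm above the table when the pin is home; the sleeve under it is 20 mm wide. It rides round with the turntable and does not spin. Pulling it straight up draws the pin against a spring: 4 N at rest, 7 N at 13 mm
- plunger (a joint): lift of the plunger in m: 0 = pin fully home in a hole (10 mm deep), about 0.010 = pin tip resting on top of the blocks beside a hole (0.0097 on the middle block, which is 0.3 mm lower), 0.016 = drawn to its stop. It springs back down when let go
- index_pin: the steel pin below the knob, 8 mm diameter with 0.6 mm chamfer at its foot, origin at the centre of its foot, 55 mm under the knob's centre, z up; the holes are 9.6 mm wide. Pressed down or sideways by more than about 15 N (its spring alone presses up to 7 N) it is damaged
- carousel (a joint): turn of the turntable in rad, counter-clockwise from above positive; 0 at the start hole in the middle block. On each side one more hole, in an adjustable block and not measured: it lies anywhere from 0.41 to 0.64 rad from 0 (31 to 48 mm along the knob's path). Stops at -0.70 and 0.70. With the pin resting on the blocks it drags with 3 to 6 N at the knob; it stays where it is left
- pointer_station (a point): point fixed to the base in front of the pointer (a slim 52 mm post with a short tip turned toward the axis, on the side opposite the tongue), 43 mm from the axis, at the height of the turntable's top: here the crucible's nest shall come to stand
- crucible_center (a point): centre (half-way up) of the open nickel crucible, 27 mm diameter, 19 mm high, which stands loose in the nest 0.52 rad to one side of the pointer
- reel_center (a point): centre (half-way up) of the cotton thread reel with wooden ends, 27 mm diameter, 30 mm high, loose in the nest 0.52 rad to the other side of the pointer
- blue_tin: bystander: round screw-lid tin 60 mm diameter, 24 mm high, origin at the centre of its underside
- watch: bystander: stopwatch 58 x 59 x 20 mm, origin at the centre of its underside
- bung: bystander: rubber bung 27 mm diameter, 24 mm high, origin at the centre of its underside
- tongs: bystander: steel tweezers 136 mm long lying flat, origin at the centre of the underside

How it is judged:
On the way, in this order (a step that is already met when the one before it is completed fails the run):
1. the plunger is drawn so that its pin is clear of the start hole (value of joint plunger above 0.0108 m), for 0.1 s.
2. the carousel is turned so that the crucible stands at the pointer (horizontal distance between crucible_center and pointer_station below 0.01 m), for 0.2 s.
At the end, for the whole second after the job is handed in: The pin is home in the hole (plunger lift under 2.5 mm), the crucible stands upright in its nest within 10 mm of the pointer station, the thread reel still stands upright in its nest, and the carousel is at rest (value of joint plunger below 0.0025 m and horizontal distance between crucible_center and pointer_station below 0.01 m and angle between each of crucible_center, reel_center's own z axis and vertical below 0.2 rad and z of crucible_center in the frame of carousel_axis below 0.013 m and z of reel_center in the frame of carousel_axis below 0.0185 m and horizontal distance between reel_center and carousel_axis below 0.048 m and velocity of joint carousel between -0.05 and 0.05 rad/s); the robot touches nothing.
It fails at once if the pin is forced: it presses on the blocks or a hole's wall with more than 15 N (contact force between index_pin and anything else above 15 N).
It fails at once if a bystander is moved more than 15 mm (distance of any of blue_tin, watch, bung, tongs from where it was at the start of the episode above 0.015 m).
It also fails if it takes over 42 s, if anything falls off the work surface, if the arm or the gripper's body presses on something with over 40 N, if the wrist force passes 120 N, or if a joint passes its speed limit or range.

ROBOT

A 6-joint arm with a two-finger parallel gripper is mounted at the origin on a cart in front of the work surface, level with it; the furniture and walls round the work are solid. World frame = base frame: x ahead of the robot, y to its left, z up, the work surface at z = 0. Lengths are in m, angles in rad, forces in N, time in s.
With the tool pointing down it reaches from about 0.35 to 0.85 m from the base axis. Payload 8.1 kg.
Tool frame: the origin (TCP) lies between the finger pads; the fingertips stand 14 mm ahead of it and the grasp point (between the pads) lies 5 mm behind it; z points along the fingers, y is the line along which they close (so a half turn about z gives the same grasp; the last joint's range is limited). The gripper opens to 93 mm and grips with 3 to 60 N. Pads are 15 mm wide; open, the fingers measure 128 mm over their backs; the gripper's body (75 mm by 188 mm) begins 65 mm behind the grasp point.
Start: joints at [-1.306, 0.13, 1.488, -0, 1.523, -0.085], TCP at [0.206, -0.564, 0.233] pointing down, gripper open.
Joint ranges: [-2.96, 2.96], [-0.89, 2.26], [0.02, 2.5], [-1.34, 4.48], [0, 2.73], [-2.66, 2.66]. Speed limits (rad/s): [2.39, 2.39, 2.79, 3.14, 3.14, 3.14].

INTERFACE

Orientations are given as a rotation vector (axis times angle).
In Python, from plant import robot gives the robot as it stands.
- The arm moves only by the tool arm_command, never from a script. Its argument "targets" is a list of rows, each an object of numbers: "x", "y", "z": the shift along the world's x, y, z in units of 500 mm (1.0 is 500 mm); "rx", "ry", "rz": the turn, a rotation vector about the world's x, y, z in units of 2 rad (1.0 is 2 rad); "claw": the closure in counts, from 0 (fully open) to 255 (shut). In form: [{"x": .., "y": .., "z": .., "rx": .., "ry": .., "rz": .., "claw": ..}, ...]. A call has 1 to 10 rows; each row is the pose to reach, as a shift and turn from the pose commanded when the call began; what a row does not reach only later rows make up. A row lasts 1/12 s, in which the tool goes at most 41.7 mm and 7.16 degrees, less where a joint would pass 70% of its speed; a pose out of reach is approached as far as the arm can. A call with a number of a shift or a turn outside -1 to 1 is refused whole. A call with a gripper value outside its range is refused whole. The fingers move at their own pace and stop on an object; "squeeze" is the grip in N (left out, the last holds). Time passes only in rows, so rows that repeat a pose let the fingers close. It gives the time, the measured TCP pose, the force, the opening and the grip force at its end, in the units of the state.
- robot.read_state(): the state, without advancing time (a new reading comes with each control period).
- robot.read_camera(name): name is "scene" or "top" or "wrist"; returns (picture, depth): 480x640x3 uint8, red, green, blue; 480x640 float32, m along the optical axis (not along the pixel's ray), 0 where there is no reading.
- robot.get_calibration(name): a dict with "intrinsics" (3x3 intrinsics, pixels), "origin" and "orientation" of the camera in the world. Camera axes: x right, y up, looking along -z (the intrinsics and any distortion apply to the point x, -y, -z); pixel columns grow to the right and rows downward; lengths in m; the calibration is good to about 2 mm. A picture is of the moment at which its call begins: read the wrist's pose just before it. get_calibration takes no time and is no camera call; for the wrist camera it gives the pose at the moment of the call.
- robot.close_job(): hands the job in; it is judged then, once.
The state is a dict: "t": time; "q": joint angles; "dq": joint speeds; "joint_torque": joint torques, N m; "tool_pos": TCP position; "orientation": TCP orientation; "force": force on the tool from outside, world axes, zero at the start; "wrist_torque": the same for the moment, N m; "opening": finger opening in m; "gripper_force": force on a finger pad.
Only numpy, scipy, OpenCV 4.12 (cv2) and the standard library are available. Lean on these libraries where they do the work, as an engineer would, in place of code of your own. Each camera call takes 0.05 s, during which the arm holds its last target. There are 200 camera calls.

## Working session

There is one attempt and no reset: what is moved stays moved. The work goes in short steps, Python scripts to look and compute and a tool call to move; the robot and the scene stay as the last step left them, time stands still between calls to the robot, and variables do not carry over. Pictures are saved under pics/ and viewed, at most 10 in all, crops included, and the job is handed in when it is done.

Besides the shell and the picture viewer there is one more tool, called after "Emit:" by a JSON object that holds its "name" and its "arguments", one argument or row to a line. arm_command: Moves the arm, as the interface text tells. Shifts and turns lie within -1 to 1; 1 stands for 500 mm of shift or 2 rad of turn. Its arguments: {"type":"object","properties":{"targets":{"type":"array","items":{"type":"object","properties":{"x":{"type":"number","minimum":-1,"maximum":1},"y":{"type":"number","minimum":-1,"maximum":1},"z":{"type":"number","minimum":-1,"maximum":1},"rx":{"type":"number","minimum":-1,"maximum":1},"ry":{"type":"number","minimum":-1,"maximum":1},"rz":{"type":"number","minimum":-1,"maximum":1},"claw":{"type":"number"}}}},"squeeze":{"type":"number"}},"required":["targets"]}

```bash
mkdir -p pics
cat > h.py <<'E'
import numpy as np, cv2
from plant import robot
def snap(n,f):
    p,d=robot.read_camera(n); cv2.imwrite(f'pics/{f}.png',p[:,:,::-1]); np.save(f'pics/{f}.npy',d); return p,d
def pt(n,u,v,d=None,z=None):
    c=robot.get_calibration(n);K=np.array(c['intrinsics']);o=np.array(c['origin']);R=np.array(c['orientation'])
    if R.shape!=(3,3): R=cv2.Rodrigues(R)[0]
    r=R@(np.array([1,-1,-1])*(np.linalg.inv(K)@[u,v,1]))
    return o+r*(d if d is not None else (z-o[2])/r[2])
E
python3 - <<'E'
from h import *
for n in('top','scene'): snap(n,n+'1')
for n in('top','scene','wrist'): print(n,robot.get_calibration(n))
print(robot.read_state())
E
```

```text
top {'intrinsics': array([[434.26486581,   0.        , 326.04193983],
       [  0.        , 434.26486581, 249.41167595],
       [  0.        ,   0.        ,   1.        ]]), 'origin': array([0.2384287 , 0.07101738, 1.05857558]), 'orientation': array([ 0.18238091, -0.17008407, -1.46129262])}
scene {'intrinsics': array([[442.27360427,   0.        , 319.20078127],
       [  0.        , 442.27360427, 239.97999858],
       [  0.        ,   0.        ,   1.        ]]), 'origin': array([-0.31996963, -0.32945349,  0.47746598]), 'orientation': array([ 1.00921716, -0.59896036, -0.96288509])}
wrist {'intrinsics': array([[410.6383065 ,   0.        , 320.78256643],
       [  0.        , 410.6383065 , 239.89108906],
       [  0.        ,   0.        ,   1.        ]]), 'origin': array([ 0.26723051, -0.54010856,  0.38362167]), 'orientation': array([-0.21146874,  0.15136317, -1.21563477])}
{'t': 0.1, 'q': array([-1.30643269e+00,  1.31105233e-01,  1.48918526e+00, -1.85102877e-05,
        1.52299375e+00, -8.53768506e-02]), 'dq': array([ 0.00018276, -0.00127029, -0.00371167, -0.00012206, -0.00022883,
       -0.00052333]), 'joint_torque': array([ 1.80494451e-03, -5.61337924e+01, -4.93095446e+01,  7.70460838e-02,
        2.91342137e-02, -7.80715004e-05]), 'tool_pos': array([ 0.20548954, -0.56318454,  0.23167246]), 'orientation': array([-3.09202286e+00, -5.46283971e-01,  2.66261452e-04]), 'force': array([ 0.62813642, -0.98775823, -0.07644504]), 'wrist_torque': array([ 0.08796567, -0.02862712,  0.00278294]), 'gripper_force': 0.0, 'opening': 0.09295075723897038}
```

View pics/top1.png

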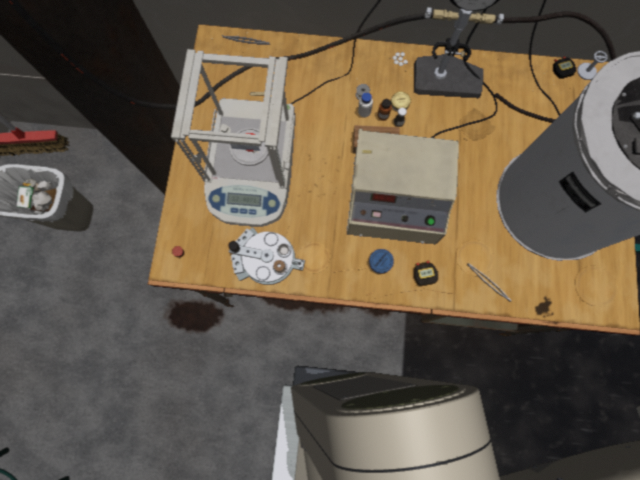

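View pics/scene1.png

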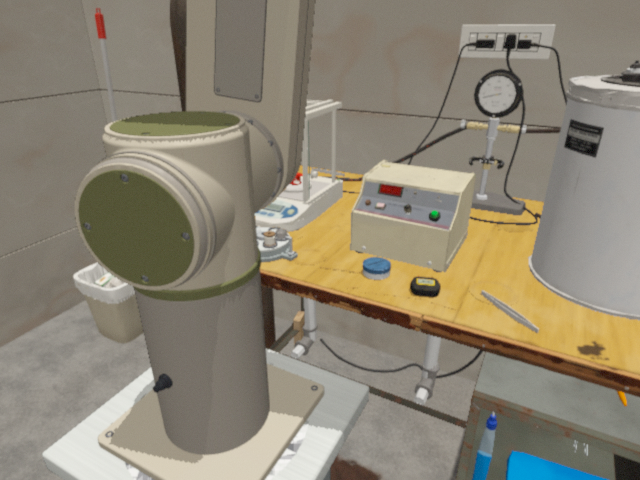

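The top view shows the carousel at about (265,257), with the black knob at (234,246), the pointer at (297,264) and the balance directly behind it. The bung (178,252), tin (381,261), watch (426,273) and tongs (488,282) are all clear of it.

Run:
```python
from h import *
p=cv2.imread('pics/top1.png');d=np.load('pics/top1.npy')
cv2.imwrite('pics/top1c.png',cv2.resize(p[170:300,150:320],None,fx=4.6,fy=4.6,interpolation=cv2.INTER_CUBIC))
for n,u,v in [('knob',234,246),('hub',266,254),('pointer',299,265),('bung',178,252),('ctl box',215,185),('frame TL',185,60),('frame near L',180,135),('frame near R',270,140),('frame far R',277,62),('scalefront',245,215),('scaleL',208,205),('scaleR',285,210)]:
    print(n,pt('top',u,v,d=float(d[v,u])).round(3))
# all points with z>.1 near carousel
```

```text
knob [0.45  0.303 0.08 ]
hub [0.447 0.233 0.044]
pointer [0.433 0.154 0.016]
bung [0.434 0.45  0.024]
ctl box [0.603 0.378 0.056]
frame TL [ 1.117  0.623 -0.195]
frame near L [0.612 0.39  0.29 ]
frame near R [0.619 0.215 0.293]
frame far R [0.794 0.225 0.287]
scalefront [0.539 0.298 0.04 ]
scaleL [0.555 0.392 0.04 ]
scaleR [0.575 0.207 0.   ]
```

View pics/top1c.png

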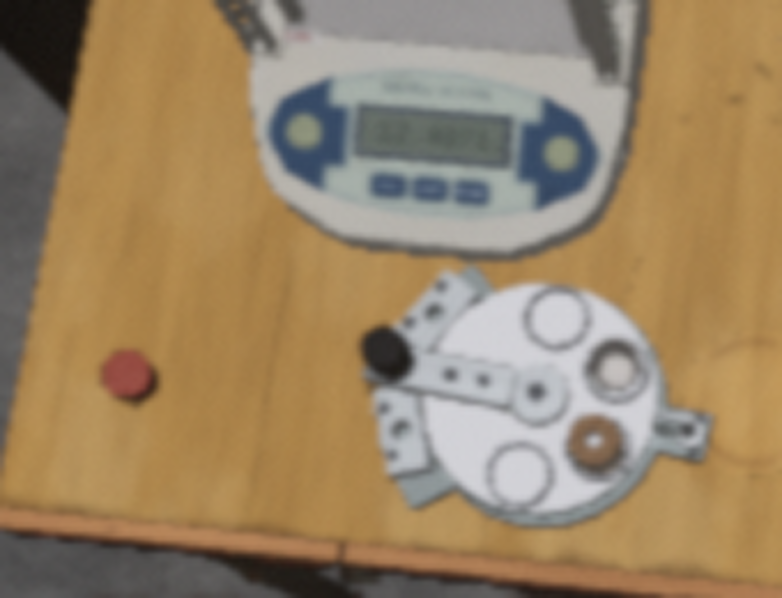

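The crucible lies on the +x side of the pointer, so the carousel must turn clockwise (negative). That carries the knob toward +x, to the hole in the block nearest the balance. I'll move above it for a wrist view, with the closing axis along the radial direction (world y) and the camera on the side away from the balance.

Emit:
{"name": "arm_command", "arguments": {
  "targets": [
    {"x": 0.4,"y": 0.55,"z": 0.08,"rz": 0.5},
    {"x": 0.4,"y": 0.55,"z": 0.08,"rz": 0.5},
    {"x": 0.4,"y": 0.55,"z": 0.08,"rz": 0.5},
    {"x": 0.4,"y": 0.55,"z": 0.08,"rz": 0.5},
    {"x": 0.4,"y": 0.55,"z": 0.08,"rz": 0.5},
    {"x": 0.4,"y": 0.55,"z": 0.08,"rz": 0.5},
    {"x": 0.4,"y": 0.55,"z": 0.08,"rz": 0.5},
    {"x": 0.4,"y": 0.55,"z": 0.08,"rz": 0.5},
    {"x": 0.4,"y": 0.55,"z": 0.08,"rz": 0.5}
  ]
}}

```text
schema error: expected keys x, y, z, rx, ry, rz, claw
```

Emit:
{"name": "arm_command", "arguments": {
  "targets": [
    {"x": 0.4,"y": 0.55,"z": 0.08,"rx": 0,"ry": 0,"rz": 0.5,"claw": 0},
    {"x": 0.4,"y": 0.55,"z": 0.08,"rx": 0,"ry": 0,"rz": 0.5,"claw": 0},
    {"x": 0.4,"y": 0.55,"z": 0.08,"rx": 0,"ry": 0,"rz": 0.5,"claw": 0},
    {"x": 0.4,"y": 0.55,"z": 0.08,"rx": 0,"ry": 0,"rz": 0.5,"claw": 0},
    {"x": 0.4,"y": 0.55,"z": 0.08,"rx": 0,"ry": 0,"rz": 0.5,"claw": 0},
    {"x": 0.4,"y": 0.55,"z": 0.08,"rx": 0,"ry": 0,"rz": 0.5,"claw": 0},
    {"x": 0.4,"y": 0.55,"z": 0.08,"rx": 0,"ry": 0,"rz": 0.5,"claw": 0},
    {"x": 0.4,"y": 0.55,"z": 0.08,"rx": 0,"ry": 0,"rz": 0.5,"claw": 0},
    {"x": 0.4,"y": 0.55,"z": 0.08,"rx": 0,"ry": 0,"rz": 0.5,"claw": 0},
    {"x": 0.4,"y": 0.55,"z": 0.08,"rx": 0,"ry": 0,"rz": 0.5,"claw": 0}
  ]
}}

```text
t: 0.93
tool_pos: [0.4072, -0.2864, 0.2729]
orientation: [2.449, 1.967, 0.001]
force: [-0.4, -0.0, -0.1]
opening: 0.0933
gripper_force: 0.0
```

Emit:
{"name": "arm_command", "arguments": {
  "targets": [
    {"x": 0.06,"y": 0.8,"z": 0,"rx": 0,"ry": 0,"rz": 0.6,"claw": 0},
    {"x": 0.06,"y": 0.8,"z": 0,"rx": 0,"ry": 0,"rz": 0.6,"claw": 0},
    {"x": 0.06,"y": 0.8,"z": 0,"rx": 0,"ry": 0,"rz": 0.6,"claw": 0},
    {"x": 0.06,"y": 0.8,"z": 0,"rx": 0,"ry": 0,"rz": 0.6,"claw": 0},
    {"x": 0.06,"y": 0.8,"z": 0,"rx": 0,"ry": 0,"rz": 0.6,"claw": 0},
    {"x": 0.06,"y": 0.8,"z": 0,"rx": 0,"ry": 0,"rz": 0.6,"claw": 0},
    {"x": 0.06,"y": 0.8,"z": 0,"rx": 0,"ry": 0,"rz": 0.6,"claw": 0},
    {"x": 0.06,"y": 0.8,"z": 0,"rx": 0,"ry": 0,"rz": 0.6,"claw": 0},
    {"x": 0.06,"y": 0.8,"z": 0,"rx": 0,"ry": 0,"rz": 0.6,"claw": 0},
    {"x": 0.06,"y": 0.8,"z": 0,"rx": 0,"ry": 0,"rz": 0.6,"claw": 0}
  ]
}}

```text
t: 1.77
tool_pos: [0.4355, 0.1132, 0.2722]
orientation: [-0.908, -3.007, -0.0]
force: [-0.1, -0.4, 0.3]
opening: 0.0932
gripper_force: 0.0
```

Emit:
{"name": "arm_command", "arguments": {
  "targets": [
    {"x": 0.0,"y": 0.33,"z": -0.04,"rx": 0,"ry": 0,"rz": 0.29,"claw": 0},
    {"x": 0.0,"y": 0.33,"z": -0.04,"rx": 0,"ry": 0,"rz": 0.29,"claw": 0},
    {"x": 0.0,"y": 0.33,"z": -0.04,"rx": 0,"ry": 0,"rz": 0.29,"claw": 0},
    {"x": 0.0,"y": 0.33,"z": -0.04,"rx": 0,"ry": 0,"rz": 0.29,"claw": 0},
    {"x": 0.0,"y": 0.33,"z": -0.04,"rx": 0,"ry": 0,"rz": 0.29,"claw": 0},
    {"x": 0.0,"y": 0.33,"z": -0.04,"rx": 0,"ry": 0,"rz": 0.29,"claw": 0},
    {"x": 0.0,"y": 0.33,"z": -0.04,"rx": 0,"ry": 0,"rz": 0.29,"claw": 0}
  ]
}}

```text
t: 2.35
tool_pos: [0.436, 0.2751, 0.2519]
orientation: [-0.025, -3.14, 0.002]
force: [0.5, -2.5, -0.8]
opening: 0.0932
gripper_force: 0.0
```

Run:
```python
from h import *
s=robot.read_state();print(s['t'],s['tool_pos'],s['orientation'],s['force'],s['dq'].round(3))
c=robot.get_calibration('wrist');print(c)
import pickle;pickle.dump(c,open('pics/w1.pkl','wb'))
snap('wrist','w1')
```

```text
2.35 [0.43602655 0.27514697 0.25186079] [-2.54001557e-02 -3.14042548e+00  2.30785769e-03] [ 0.54251569 -2.54297069 -0.79836523] [-0.025 -0.023  0.004  0.001  0.001  0.021]
{'intrinsics': array([[410.6383065 ,   0.        , 320.78256643],
       [  0.        , 410.6383065 , 239.89108906],
       [  0.        ,   0.        ,   1.        ]]), 'origin': array([0.3697885 , 0.27712812, 0.4038603 ]), 'orientation': array([-0.18989669, -0.18432548,  1.54544487])}
```

View pics/w1.png

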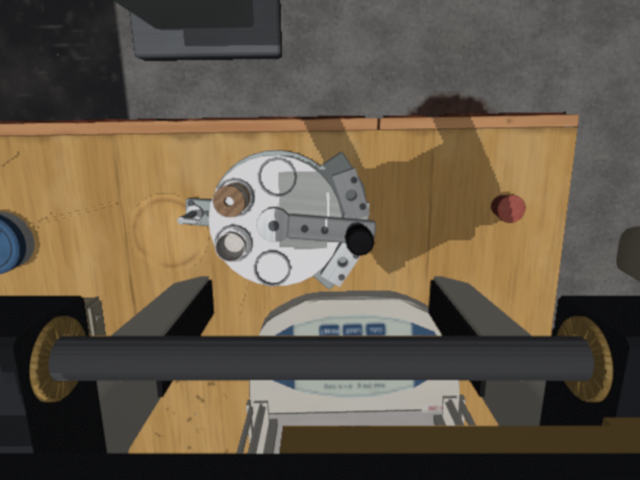

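The wrist view shows the knob at (358,239), the hub at (273,225), the pointer at (187,212), and the target-side block with its hole near (342,262). I'll zoom in and measure.

```bash
cat >> h.py <<'E'
import pickle
def ptc(c,u,v,z):
    K=c['intrinsics'];o=c['origin'];R=cv2.Rodrigues(c['orientation'])[0]
    r=R@(np.array([1,-1,-1])*(np.linalg.inv(K)@[u,v,1])); return o+r*(z-o[2])/r[2]
E
python3 - <<'E'
from h import *
c=pickle.load(open('pics/w1.pkl','rb'));p=cv2.imread('pics/w1.png');d=np.load('pics/w1.npy')
cv2.imwrite('pics/w1c.png',cv2.resize(p[145:295,170:380],None,fx=3.8,fy=3.8,interpolation=cv2.INTER_CUBIC))
g=p.max(2)
m=(g<45).astype(np.uint8); m[:215]=0;m[262:]=0;m[:,:335]=0;m[:,382:]=0
cs=max(cv2.findContours(m,0,2)[0],key=cv2.contourArea);e=cv2.fitEllipse(cs);print('knob',e,ptc(c,*e[0],.072))
# height map: points with z>.075 and turntable z in .027-.033
V,U=np.mgrid[150:290,170:385];D=d[150:290,170:385]
K=c['intrinsics'];R=cv2.Rodrigues(c['orientation'])[0]
P=np.stack([(U-K[0,2])/K[0,0],-(V-K[1,2])/K[1,1],-np.ones_like(D)],-1)*D[...,None]@R.T+c['origin']
k=P[(P[...,2]>.072)&(P[...,2]<.09)];print('knob depth',len(k),k.mean(0),k.min(0),k.max(0), (k.min(0)+k.max(0))/2)
t=P[(P[...,2]>.0265)&(P[...,2]<.034)];print('table',(t.min(0)+t.max(0))/2,t.max(0)-t.min(0))
mm=((P[...,2]>.0265)&(P[...,2]<.034)).astype(np.uint8)
h=cv2.convexHull(max(cv2.findContours(cv2.morphologyEx(mm,cv2.MORPH_OPEN,np.ones((3,3))),0,2)[0],key=cv2.contourArea))+[170,150]
e=cv2.fitEllipse(h);print('disc',e,ptc(c,*e[0],.03))
print('hub',ptc(c,273,225,.045))
E
```

```text
knob ((358.9394226074219, 238.96214294433594), (26.15732765197754, 31.39388084411621), 159.49740600585938) [0.45034813 0.30695117 0.072     ]
knob depth 656 [0.44990142 0.30658937 0.07903491] [0.4390791  0.2951089  0.07208592] [0.4625956  0.31799851 0.08154865] [0.45083735 0.3065537  0.07681728]
table [0.44320825 0.23665522 0.03025994] [0.12244213 0.16978233 0.00747696]
disc ((274.5431823730469, 219.62571716308594), (129.48854064941406, 133.68775939941406), 119.63152313232422) [0.44078067 0.23250717 0.03      ]
hub [0.44277966 0.23270621 0.045     ]
```

View pics/w1c.png

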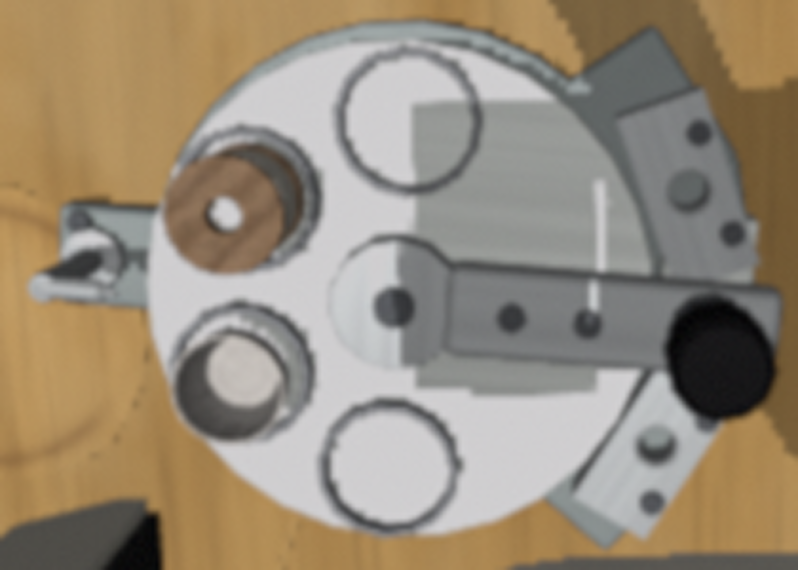

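Run:
```python
from h import *
c=pickle.load(open('pics/w1.pkl','rb'))
q=lambda u,v,z:ptc(c,170+u/3.8-.4,145+v/3.8-.4,z)[:2]
A=np.mean([q(394,308,.045)],0); k=np.array([.4505,.3067]);H=q(656,445,.024);G=q(690,189,.024)
print('axis',A)
for z in(.042,):
  b1,b2=q(511,318,z),q(588,324,z);print('bolts',b1,b2)
nests=[(408,119),(390,465)]
print('nests mid',q(408,119,.033),q(390,465,.033))
f=lambda P:((P-A).round(4),np.hypot(*(P-A)).round(4),np.arctan2(*(P-A)[::-1]))
for n,P in(('knob',k),('H',H),('G',G),('b2',b2),('ptr',q(45,285,.052)),('cruc',q(228,385,.049)),('reel',q(222,211,.06))):print(n,P,*f(P))
s=robot.read_state();print(s['tool_pos'],s['orientation'],s['force'])
```

```text
axis [0.44337762 0.23293302]
bolts [0.4468873  0.26019195] [0.44865567 0.27842029]
nests mid [0.40045604 0.2367947 ] [0.48563986 0.22867328]
knob [0.4505 0.3067] [0.0071 0.0738] 0.0741 1.4745423296726374
H [0.48429388 0.29525626] [0.0409 0.0623] 0.0746 0.9898535779544291
G [0.41931645 0.30388175] [-0.0241  0.0709] 0.0749 1.8977589732998763
b2 [0.44865567 0.27842029] [0.0053 0.0455] 0.0458 1.4552794330595336
ptr [0.43518396 0.1539601 ] [-0.0082 -0.079 ] 0.0794 -1.6741792185647262
cruc [0.46034225 0.19358945] [ 0.017  -0.0393] 0.0428 -1.1636927878323349
reel [0.41771667 0.19763911] [-0.0257 -0.0353] 0.0436 -2.1994565534839428
[0.43627014 0.27479751 0.25232178] [-2.72437925e-02 -3.14118533e+00  1.47660426e-03] [ 0.04786128 -0.49250746  0.04526947]
```

The geometry agrees: the knob and both holes sit at 74–75 mm radius. The start angle is 1.467 rad and the target hole is at 0.990 rad, a turn of about −0.477 rad. Next I'll approach the knob.

Emit:
{"name": "arm_command", "arguments": {
  "targets": [
    {"x": 0.029,"y": 0.064,"z": 0,"rx": 0,"ry": 0,"rz": 0.08,"claw": 118},
    {"x": 0.029,"y": 0.064,"z": -0.08,"rx": 0,"ry": 0,"rz": 0.08,"claw": 118},
    {"x": 0.029,"y": 0.064,"z": -0.16,"rx": 0,"ry": 0,"rz": 0.08,"claw": 118},
    {"x": 0.029,"y": 0.064,"z": -0.2,"rx": 0,"ry": 0,"rz": 0.08,"claw": 118},
    {"x": 0.029,"y": 0.064,"z": -0.2,"rx": 0,"ry": 0,"rz": 0.08,"claw": 118},
    {"x": 0.029,"y": 0.064,"z": -0.2,"rx": 0,"ry": 0,"rz": 0.08,"claw": 118},
    {"x": 0.029,"y": 0.064,"z": -0.2,"rx": 0,"ry": 0,"rz": 0.08,"claw": 118},
    {"x": 0.029,"y": 0.064,"z": -0.2,"rx": 0,"ry": 0,"rz": 0.08,"claw": 118}
  ]
}}

```text
t: 3.07
tool_pos: [0.452, 0.3085, 0.1557]
orientation: [-0.229, 3.129, 0.003]
force: [-0.9, -0.3, 0.7]
opening: 0.0503
gripper_force: 0.0
```

Run:
```python
from h import *
s=robot.read_state();print(s['t'],s['tool_pos'],s['orientation'],s['force'],s['opening'])
c=robot.get_calibration('wrist');p,d=snap('wrist','w2')
print(c['origin'])
b=p[:,:,::-1];m=(p.max(2)<45).astype(np.uint8)
K=c['intrinsics'];R=cv2.Rodrigues(c['orientation'])[0]
V,U=np.mgrid[0:480,0:640]
P=np.stack([(U-K[0,2])/K[0,0],-(V-K[1,2])/K[1,1],-np.ones_like(d)],-1)*d[...,None]@R.T+c['origin']
w=(P[...,2]>.073)&(P[...,2]<.085)&(abs(P[...,0]-.45)<.03)&(abs(P[...,1]-.307)<.03)
k=P[w];print(len(k),k.mean(0),(k.min(0)+k.max(0))/2,k.max(0)-k.min(0))
```

```text
3.0667 [0.45204092 0.30851767 0.15572056] [-2.29279460e-01  3.12889833e+00  2.90704633e-03] [-0.88438557 -0.28413366  0.65233304] 0.05032154668863627
[0.38570415 0.29925541 0.3073386 ]
1266 [0.45021463 0.30689767 0.0791277 ] [0.45103932 0.30685976 0.07739816] [0.02365585 0.02337013 0.00879301]
```

View pics/w2.png

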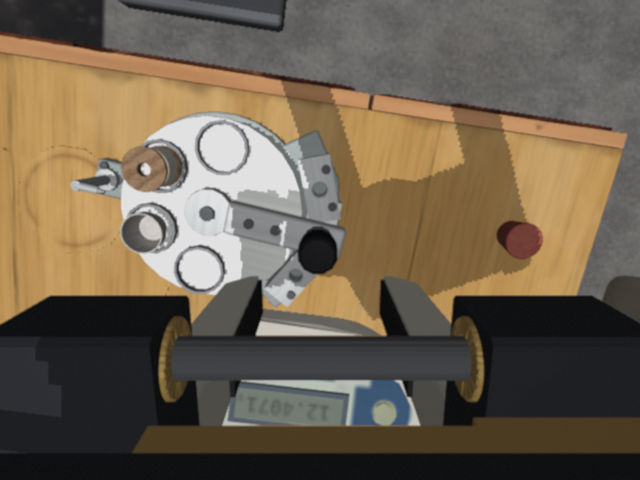

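The second view puts the knob at (318,250), centred between the fingers and agreeing with the first measurement. Descending and closing gently.

Emit:
{"name": "arm_command", "arguments": {
  "squeeze": 25,
  "targets": [
    {"x": -0.003,"y": -0.003,"z": -0.08,"rx": 0,"ry": 0,"rz": 0,"claw": 118},
    {"x": -0.003,"y": -0.003,"z": -0.14,"rx": 0,"ry": 0,"rz": 0,"claw": 118},
    {"x": -0.003,"y": -0.003,"z": -0.176,"rx": 0,"ry": 0,"rz": 0,"claw": 118},
    {"x": -0.003,"y": -0.003,"z": -0.176,"rx": 0,"ry": 0,"rz": 0,"claw": 118},
    {"x": -0.003,"y": -0.003,"z": -0.176,"rx": 0,"ry": 0,"rz": 0,"claw": 118},
    {"x": -0.003,"y": -0.003,"z": -0.176,"rx": 0,"ry": 0,"rz": 0,"claw": 150},
    {"x": -0.003,"y": -0.003,"z": -0.176,"rx": 0,"ry": 0,"rz": 0,"claw": 165},
    {"x": -0.003,"y": -0.003,"z": -0.176,"rx": 0,"ry": 0,"rz": 0,"claw": 175},
    {"x": -0.003,"y": -0.003,"z": -0.176,"rx": 0,"ry": 0,"rz": 0,"claw": 175}
  ]
}}

```text
t: 3.87
tool_pos: [0.4496, 0.3074, 0.0662]
orientation: [-0.232, 3.131, 0.002]
force: [0.2, 0.3, -0.6]
opening: 0.0308
gripper_force: 0.0
```

Emit:
{"name": "arm_command", "arguments": {
  "squeeze": 20,
  "targets": [
    {"x": 0,"y": 0,"z": 0,"rx": 0,"ry": 0,"rz": 0,"claw": 185},
    {"x": 0,"y": 0,"z": 0,"rx": 0,"ry": 0,"rz": 0,"claw": 190},
    {"x": 0,"y": 0,"z": 0,"rx": 0,"ry": 0,"rz": 0,"claw": 200},
    {"x": 0,"y": 0,"z": 0,"rx": 0,"ry": 0,"rz": 0,"claw": 205},
    {"x": 0,"y": 0,"z": 0,"rx": 0,"ry": 0,"rz": 0,"claw": 205}
  ]
}}

```text
t: 4.28
tool_pos: [0.449, 0.3062, 0.0651]
orientation: [-0.232, 3.133, -0.002]
force: [-1.1, -5.0, 5.3]
opening: 0.0235
gripper_force: 20.0
```

Emit:
{"name": "arm_command", "arguments": {
  "targets": [
    {"x": 0,"y": -0.0024,"z": 0.004,"rx": 0,"ry": 0,"rz": 0,"claw": 205},
    {"x": 0,"y": -0.0024,"z": 0.008,"rx": 0,"ry": 0,"rz": 0,"claw": 205},
    {"x": 0,"y": -0.0024,"z": 0.012,"rx": 0,"ry": 0,"rz": 0,"claw": 205},
    {"x": 0,"y": -0.0024,"z": 0.016,"rx": 0,"ry": 0,"rz": 0,"claw": 205},
    {"x": 0,"y": -0.0024,"z": 0.02,"rx": 0,"ry": 0,"rz": 0,"claw": 205},
    {"x": 0,"y": -0.0024,"z": 0.02,"rx": 0,"ry": 0,"rz": 0,"claw": 205},
    {"x": 0,"y": -0.0024,"z": 0.02,"rx": 0,"ry": 0,"rz": 0,"claw": 205}
  ]
}}

```text
t: 4.87
tool_pos: [0.4483, 0.3062, 0.0741]
orientation: [0.233, -3.133, -0.001]
force: [1.9, 5.3, -5.3]
opening: 0.0234
gripper_force: 20.0
```

Run:
```python
from h import *
s=robot.read_state();print(s['t'],s['tool_pos'],s['orientation'],s['force'],s['opening'],s['dq'].round(4))
```

```text
4.8667 [0.44829628 0.30617097 0.07414315] [ 2.32930705e-01 -3.13256393e+00 -1.43660874e-03] [ 1.89291111  5.2666799  -5.28775221] 0.02341848546121495 [ 0.0002  0.0029  0.0002  0.0002 -0.0019  0.0006]
```

Emit:
{"name": "arm_command", "arguments": {
  "targets": [
    {"x": 0,"y": 0.0006,"z": 0.004,"rx": 0,"ry": 0,"rz": 0,"claw": 205},
    {"x": 0,"y": 0.0012,"z": 0.008,"rx": 0,"ry": 0,"rz": 0,"claw": 205},
    {"x": 0,"y": 0.0012,"z": 0.009,"rx": 0,"ry": 0,"rz": 0,"claw": 205},
    {"x": 0,"y": 0.0012,"z": 0.009,"rx": 0,"ry": 0,"rz": 0,"claw": 205},
    {"x": 0,"y": 0.0012,"z": 0.009,"rx": 0,"ry": 0,"rz": 0,"claw": 205}
  ]
}}

```text
t: 5.28
tool_pos: [0.4482, 0.3062, 0.0787]
orientation: [0.233, -3.132, 0.0]
force: [1.0, 3.7, -7.7]
opening: 0.0235
gripper_force: 20.0
```

Emit:
{"name": "arm_command", "arguments": {
  "targets": [
    {"x": 0.006,"y": -0.0008,"z": 0,"rx": 0,"ry": 0,"rz": -0.02,"claw": 205},
    {"x": 0.0119,"y": -0.0017,"z": 0,"rx": 0,"ry": 0,"rz": -0.04,"claw": 205},
    {"x": 0.0178,"y": -0.003,"z": 0,"rx": 0,"ry": 0,"rz": -0.06,"claw": 205},
    {"x": 0.0236,"y": -0.0044,"z": 0,"rx": 0,"ry": 0,"rz": -0.08,"claw": 205},
    {"x": 0.0294,"y": -0.0061,"z": 0,"rx": 0,"ry": 0,"rz": -0.1,"claw": 205},
    {"x": 0.035,"y": -0.008,"z": 0,"rx": 0,"ry": 0,"rz": -0.12,"claw": 205},
    {"x": 0.035,"y": -0.008,"z": 0,"rx": 0,"ry": 0,"rz": -0.12,"claw": 205},
    {"x": 0.035,"y": -0.008,"z": 0,"rx": 0,"ry": 0,"rz": -0.12,"claw": 205}
  ]
}}

```text
t: 5.95
tool_pos: [0.4666, 0.303, 0.0793]
orientation: [0.145, 3.137, 0.003]
force: [2.6, 6.8, -7.6]
opening: 0.0237
gripper_force: 20.0
```

Emit:
{"name": "arm_command", "arguments": {
  "targets": [
    {"x": 0.006,"y": -0.001,"z": 0,"rx": 0,"ry": 0,"rz": -0.02,"claw": 205},
    {"x": 0.0117,"y": -0.0035,"z": 0,"rx": 0,"ry": 0,"rz": -0.04,"claw": 205},
    {"x": 0.0171,"y": -0.0061,"z": 0,"rx": 0,"ry": 0,"rz": -0.06,"claw": 205},
    {"x": 0.0225,"y": -0.0089,"z": 0,"rx": 0,"ry": 0,"rz": -0.08,"claw": 205},
    {"x": 0.0277,"y": -0.0119,"z": 0,"rx": 0,"ry": 0,"rz": -0.1,"claw": 205},
    {"x": 0.0323,"y": -0.0148,"z": 0,"rx": 0,"ry": 0,"rz": -0.1185,"claw": 205},
    {"x": 0.0323,"y": -0.0148,"z": 0,"rx": 0,"ry": 0,"rz": -0.1185,"claw": 205},
    {"x": 0.0323,"y": -0.0148,"z": 0,"rx": 0,"ry": 0,"rz": -0.1185,"claw": 205}
  ]
}}

```text
t: 6.62
tool_pos: [0.4831, 0.2958, 0.0795]
orientation: [0.515, 3.098, 0.003]
force: [4.1, 7.1, -8.2]
opening: 0.0234
gripper_force: 20.0
```

Run:
```python
from h import *
s=robot.read_state();print(s['t'],s['tool_pos'],s['orientation'],s['force'],s['wrist_torque'],s['opening'])
c=robot.get_calibration('wrist');pickle.dump(c,open('pics/w3.pkl','wb'));p,d=snap('wrist','w3')
c=robot.get_calibration('top');p,d=snap('top','t3')
im=cv2.imread('pics/w3.png');cv2.imwrite('pics/w3c.png',cv2.resize(im[60:360,120:480],None,fx=2,fy=2,interpolation=cv2.INTER_CUBIC))
```

```text
6.6167 [0.4830696  0.29575358 0.07950994] [0.51490071 3.09781963 0.00347663] [ 4.10521479  7.13362813 -8.22741605] [ 1.12952614 -0.69234183 -0.07574387] 0.02344320548140229
```

View pics/w3c.png

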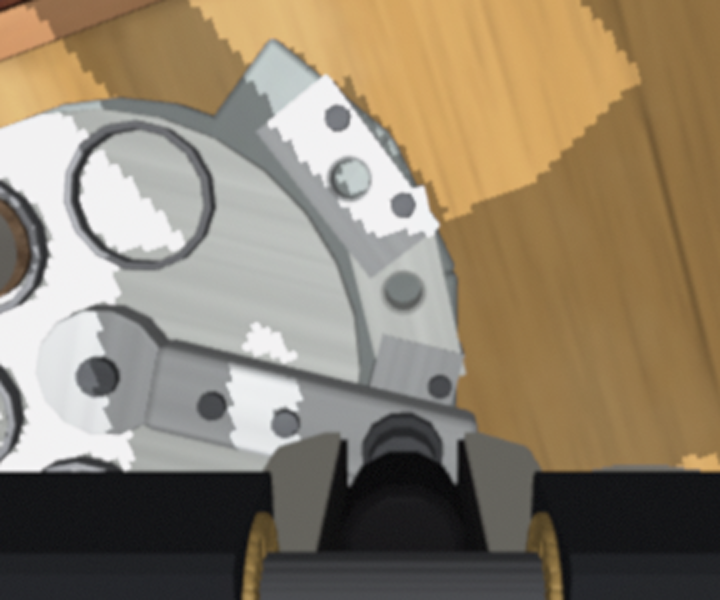

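The held knob is over the far block. The hub bolt (97,377), arm bolts (211,406) and (285,423), and the vacated middle hole (404,291) give the turn directly.

Run:
```python
from h import *
c=pickle.load(open('pics/w3.pkl','rb'))
q=lambda u,v,z:ptc(c,120+u/2-.25,60+v/2-.25,z)[:2]
A=q(97,377,.045);f=lambda P:(P.round(4),np.hypot(*(P-A)).round(4),np.arctan2(*(P-A)[::-1]).round(4))
print(A);
for n,P in(('b1',q(211,406,.042)),('b2',q(285,423,.042)),('mid',q(404,291,.0237)),('G',q(350,178,.024))):print(n,*f(P))
```

```text
[0.44391925 0.23389322]
b1 [0.4598 0.2555] 0.0269 0.9362
b2 [0.4696 0.2708] 0.045 0.9623
mid [0.4513 0.3076] 0.0741 1.4712
G [0.4203 0.3042] 0.0741 1.8947
```

The turn is about −0.493 rad and the hole is at about −0.480 rad. I'll go back about 0.8 mm, relieve the radial pull and lower to just above the block.

Emit:
{"name": "arm_command", "arguments": {
  "targets": [
    {"x": -0.0004,"y": 0.0022,"z": 0,"rx": 0,"ry": 0,"rz": 0.006,"claw": 205},
    {"x": -0.0004,"y": 0.0022,"z": -0.003,"rx": 0,"ry": 0,"rz": 0.006,"claw": 205},
    {"x": -0.0004,"y": 0.0022,"z": -0.006,"rx": 0,"ry": 0,"rz": 0.006,"claw": 205},
    {"x": -0.0004,"y": 0.0022,"z": -0.006,"rx": 0,"ry": 0,"rz": 0.006,"claw": 205},
    {"x": -0.0004,"y": 0.0022,"z": -0.006,"rx": 0,"ry": 0,"rz": 0.006,"claw": 205}
  ]
}}

```text
t: 7.13
tool_pos: [0.4822, 0.2963, 0.076]
orientation: [0.496, 3.102, 0.001]
force: [2.7, 5.5, -6.5]
opening: 0.0236
gripper_force: 20.0
```

Emit:
{"name": "arm_command", "arguments": {
  "targets": [
    {"x": 0,"y": 0,"z": -0.001,"rx": 0,"ry": 0,"rz": 0,"claw": 205},
    {"x": 0,"y": 0,"z": -0.002,"rx": 0,"ry": 0,"rz": 0,"claw": 205},
    {"x": 0,"y": 0,"z": -0.002,"rx": 0,"ry": 0,"rz": 0,"claw": 205},
    {"x": 0,"y": 0,"z": -0.002,"rx": 0,"ry": 0,"rz": 0,"claw": 205}
  ]
}}

```text
t: 7.47
tool_pos: [0.4822, 0.2963, 0.0751]
orientation: [0.496, 3.102, 0.001]
force: [1.5, 4.8, -7.2]
opening: 0.0233
gripper_force: 20.0
```

Emit:
{"name": "arm_command", "arguments": {
  "targets": [
    {"x": 0,"y": 0,"z": -0.001,"rx": 0,"ry": 0,"rz": 0,"claw": 205},
    {"x": 0,"y": 0,"z": -0.002,"rx": 0,"ry": 0,"rz": 0,"claw": 205},
    {"x": 0,"y": 0,"z": -0.002,"rx": 0,"ry": 0,"rz": 0,"claw": 205},
    {"x": 0,"y": 0,"z": -0.002,"rx": 0,"ry": 0,"rz": 0,"claw": 205}
  ]
}}

```text
t: 7.8
tool_pos: [0.4822, 0.2963, 0.0741]
orientation: [0.496, 3.102, 0.001]
force: [1.8, 5.4, -7.3]
opening: 0.0234
gripper_force: 20.0
```

Emit:
{"name": "arm_command", "arguments": {
  "targets": [
    {"x": 0,"y": 0,"z": -0.001,"rx": 0,"ry": 0,"rz": 0,"claw": 205},
    {"x": 0,"y": 0,"z": -0.002,"rx": 0,"ry": 0,"rz": 0,"claw": 205},
    {"x": 0,"y": 0,"z": -0.002,"rx": 0,"ry": 0,"rz": 0,"claw": 205},
    {"x": 0,"y": 0,"z": -0.002,"rx": 0,"ry": 0,"rz": 0,"claw": 205}
  ]
}}

```text
t: 8.13
tool_pos: [0.4822, 0.2963, 0.0731]
orientation: [0.496, 3.102, 0.001]
force: [1.2, 5.5, -6.2]
opening: 0.0232
gripper_force: 20.0
```

Emit:
{"name": "arm_command", "arguments": {
  "targets": [
    {"x": 0,"y": 0,"z": -0.001,"rx": 0,"ry": 0,"rz": 0,"claw": 205},
    {"x": 0,"y": 0,"z": -0.002,"rx": 0,"ry": 0,"rz": 0,"claw": 205},
    {"x": 0,"y": 0,"z": -0.002,"rx": 0,"ry": 0,"rz": 0,"claw": 205},
    {"x": 0,"y": 0,"z": -0.002,"rx": 0,"ry": 0,"rz": 0,"claw": 205}
  ]
}}

```text
t: 8.47
tool_pos: [0.4822, 0.2963, 0.0721]
orientation: [0.496, 3.102, 0.001]
force: [1.6, 5.6, -6.9]
opening: 0.0233
gripper_force: 20.0
```

The pull stays at the full spring force below block height, so the pin is entering the hole. I'll keep lowering in small steps.

Emit:
{"name": "arm_command", "arguments": {
  "targets": [
    {"x": 0,"y": 0,"z": -0.001,"rx": 0,"ry": 0,"rz": 0,"claw": 205},
    {"x": 0,"y": 0,"z": -0.002,"rx": 0,"ry": 0,"rz": 0,"claw": 205},
    {"x": 0,"y": 0,"z": -0.003,"rx": 0,"ry": 0,"rz": 0,"claw": 205},
    {"x": 0,"y": 0,"z": -0.004,"rx": 0,"ry": 0,"rz": 0,"claw": 205},
    {"x": 0,"y": 0,"z": -0.004,"rx": 0,"ry": 0,"rz": 0,"claw": 205}
  ]
}}

```text
t: 8.88
tool_pos: [0.4822, 0.2963, 0.0702]
orientation: [0.496, 3.102, 0.001]
force: [1.6, 5.4, -6.4]
opening: 0.0233
gripper_force: 20.0
```

Emit:
{"name": "arm_command", "arguments": {
  "targets": [
    {"x": 0,"y": 0,"z": -0.001,"rx": 0,"ry": 0,"rz": 0,"claw": 205},
    {"x": 0,"y": 0,"z": -0.002,"rx": 0,"ry": 0,"rz": 0,"claw": 205},
    {"x": 0,"y": 0,"z": -0.003,"rx": 0,"ry": 0,"rz": 0,"claw": 205},
    {"x": 0,"y": 0,"z": -0.004,"rx": 0,"ry": 0,"rz": 0,"claw": 205},
    {"x": 0,"y": 0,"z": -0.004,"rx": 0,"ry": 0,"rz": 0,"claw": 205}
  ]
}}

```text
t: 9.3
tool_pos: [0.4821, 0.2963, 0.0682]
orientation: [0.496, 3.102, 0.001]
force: [1.0, 5.9, -5.1]
opening: 0.0235
gripper_force: 20.0
```

Emit:
{"name": "arm_command", "arguments": {
  "targets": [
    {"x": 0,"y": 0,"z": -0.001,"rx": 0,"ry": 0,"rz": 0,"claw": 205},
    {"x": 0,"y": 0,"z": -0.002,"rx": 0,"ry": 0,"rz": 0,"claw": 205},
    {"x": 0,"y": 0,"z": -0.003,"rx": 0,"ry": 0,"rz": 0,"claw": 205},
    {"x": 0,"y": 0,"z": -0.003,"rx": 0,"ry": 0,"rz": 0,"claw": 205}
  ]
}}

```text
t: 9.63
tool_pos: [0.4822, 0.2963, 0.0667]
orientation: [0.496, 3.102, 0.001]
force: [0.9, 4.9, -6.3]
opening: 0.0235
gripper_force: 20.0
```

Emit:
{"name": "arm_command", "arguments": {
  "targets": [
    {"x": 0,"y": 0,"z": 0,"rx": 0,"ry": 0,"rz": 0,"claw": 180},
    {"x": 0,"y": 0,"z": 0,"rx": 0,"ry": 0,"rz": 0,"claw": 160},
    {"x": 0,"y": 0,"z": 0,"rx": 0,"ry": 0,"rz": 0,"claw": 140},
    {"x": 0,"y": 0,"z": 0,"rx": 0,"ry": 0,"rz": 0,"claw": 125},
    {"x": 0,"y": 0,"z": 0,"rx": 0,"ry": 0,"rz": 0,"claw": 125}
  ]
}}

```text
t: 10.05
tool_pos: [0.4823, 0.2958, 0.0669]
orientation: [0.496, 3.102, -0.0]
force: [0.5, -0.7, -0.7]
opening: 0.0465
gripper_force: 0.0
```

Released. I'll raise the gripper straight up, then check the knob height and crucible position.

Emit:
{"name": "arm_command", "arguments": {
  "targets": [
    {"x": 0,"y": 0,"z": 0.04,"rx": 0,"ry": 0,"rz": 0,"claw": 125},
    {"x": 0,"y": 0,"z": 0.1,"rx": 0,"ry": 0,"rz": 0,"claw": 125},
    {"x": 0,"y": 0,"z": 0.17,"rx": 0,"ry": 0,"rz": 0,"claw": 125},
    {"x": 0,"y": 0,"z": 0.24,"rx": 0,"ry": 0,"rz": 0,"claw": 125},
    {"x": -0.08,"y": 0,"z": 0.3,"rx": 0,"ry": 0,"rz": 0,"claw": 125},
    {"x": -0.1,"y": 0,"z": 0.3,"rx": 0,"ry": 0,"rz": 0,"claw": 125},
    {"x": -0.1,"y": 0,"z": 0.3,"rx": 0,"ry": 0,"rz": 0,"claw": 125},
    {"x": -0.1,"y": 0,"z": 0.3,"rx": 0,"ry": 0,"rz": 0,"claw": 125}
  ]
}}

```text
t: 10.72
tool_pos: [0.4322, 0.2962, 0.2174]
orientation: [0.494, 3.101, 0.002]
force: [-0.5, 0.0, -0.8]
opening: 0.0475
gripper_force: 0.0
```

Run:
```python
from h import *
s=robot.read_state();print(s['t'],s['tool_pos'],s['force'])
c=robot.get_calibration('wrist');pickle.dump(c,open('pics/w4.pkl','wb'));p,d=snap('wrist','w4')
K=c['intrinsics'];R=cv2.Rodrigues(c['orientation'])[0]
V,U=np.mgrid[0:480,0:640]
P=np.stack([(U-K[0,2])/K[0,0],-(V-K[1,2])/K[1,1],-np.ones_like(d)],-1)*d[...,None]@R.T+c['origin']
w=(P[...,2]>.06)&(abs(P[...,0]-.484)<.025)&(abs(P[...,1]-.295)<.025)&(P[...,2]<.11)
k=P[w];print(len(k),np.percentile(k[:,2],[50,90]),np.median(k,0),(k.min(0)+k.max(0))/2)
d1=np.load('pics/w2.npy') # home reference was ~0.080 knob top
cv2.imwrite('pics/w4c.png',p[:,:,::-1])
```

```text
10.7167 [0.4321636  0.29618212 0.21742027] [-0.45031945  0.03718037 -0.83407787]
916 [0.07899535 0.08005463] [0.48048618 0.29646319 0.07899535] [0.4831509  0.29593513 0.07091689]
```

View pics/w4.png

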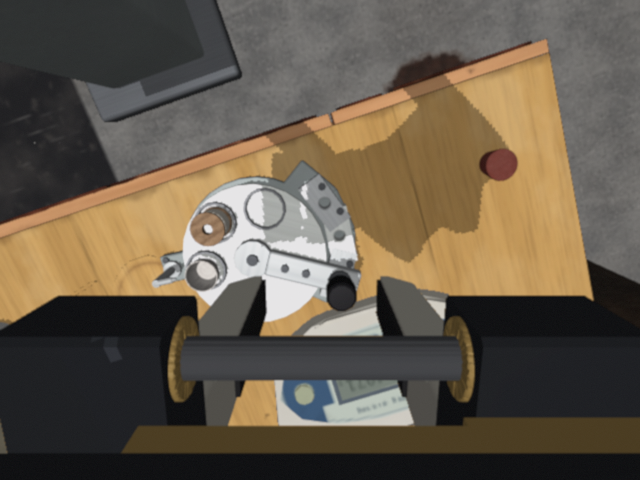

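The knob top is at 80 mm (home height). The crucible (206,271) faces the pointer (168,270), and the reel (212,228) is upright. I'll check the crucible distance numerically before handing in.

Run:
```python
from h import *
c=pickle.load(open('pics/w4.pkl','rb'))
A=ptc(c,252,260,.045)[:2];C=ptc(c,206.5,271,.049)[:2]
S=A+.043*np.array([np.cos(-1.672),np.sin(-1.672)]);e=np.hypot(*(C-S))
print(A,C,S,e)
if e<.0075: print(robot.close_job())
```

```text
[0.44321062 0.23341908] [0.43946819 0.19580128] [0.43886629 0.1906391 ] 0.005197153255209447
the job is handed in; nothing more can be done
None
```

I turned the carousel to bring the crucible to the pointer, lowered the pin into the neighbouring hole, and handed the job in at about 11 s; the knob is at home height, the crucible is about 5 mm from the station, and the reel is upright, but no verdict came back.

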